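# Bank the lock cylinder in the sprung-lid coin box

### The job

Press the thumb plate of the coin box's latch so that its sprung lid pops right open, stand the plain brass lock cylinder upright inside the box, then push the lid down until the latch snaps and holds it shut. Go gently by feel: the box's height in its carrier is not known exactly, so never lean hard on the plate, lid or box, and leave the other things on the bench where they are.

Things in the scene. Friction and masses are not known exactly. Their poses are not given: they have to be found in the camera images.
- carrier: Fixed dark steel tray 156 (x) x 206 (y) mm, walls 26 high, holding the steel coin box, centred, same axes. Origin: middle of its underside; x points from latch to hinge side, y along the hinge, z up. Box 120 x 170, walls 4. The box stands on shims: box, lid and latch really sit up to 6 mm higher or lower than the nominal heights given here (not measured; feel for it).
- plate_nominal (a point): Middle of the top of the latch's thumb plate at rest, 30 (x) x 36 (y) mm, nominal height (58 above the table, true within 6 mm); space above is clear. In the carrier's frame at x -115. Its lever pivots along y at x -68, z 52 and carries a 26 wide upright hook (x -79 to -63, top at z 105) that holds the lid's tongue.
- floor_nominal (a point): Middle of the coin box's inner floor, nominal height (16 mm above the table, true within 6 mm). The space inside is 112 (x) x 162 (y) mm and 60 deep, rim at z 76.
- hinge_nominal (a point): Middle of the lid's hinge axis, which runs along y on the far side, carrier x +58, nominal height z 80 mm (true within 6). The lid is a flat 3 mm plate, 172 wide in y, reaching 118 mm from the axis towards the latch, its tongue (28 wide) 127 mm.
- lidfront_nominal (a point): Where the middle of the lid's front edge is, top face, when the lid is shut: carrier x -60, nominal height z 81.5 mm (true within 6). This point does not move with the lid.
- lid (a joint): Coin box lid, rad: 0 shut and latched (within 0.01), 1.5 open at its stop, nearly upright. Once unlatched a spring opens it by itself and holds it open, net 0.3 N m when shut and 0.15 N m when open, so it must be pushed all the way round. It can be pressed down to -0.015, a firm stop.
- latch (a joint): Latch lever, rad: 0 at rest; pressing the plate down raises it; frees the lid at about 0.2; firm stop 0.26 (plate 12 mm down; 1.3 N at first, 4.6 N there). Pushing the lid down, its tongue moves the hook aside from lid 0.15 on (latch to 0.2), then the hook snaps back over it: 6 to 12 N near the front edge, then a firm stop. Over 30 N on box, lid, latch or carrier is too hard.
- lock_center (a point): Plain solid brass lock cylinder, upright, 30 mm diameter, 42 mm tall, about 0.25 kg, steel plug with a keyway on top; this point is its centre, half-way up; z along its axis.
- bushing: bystander: short brass bushing, a ring 40 mm outside, 26 mm bore, 24 mm tall; origin at the centre of its underside
- clamp_ring: bystander: blue painted housing clamp ring, 72 mm outside, 58 mm bore, 16 mm tall; origin at the centre of its underside
- grease_tin: bystander: closed round tin, 52 mm diameter, 40 mm tall; origin at the centre of its underside
- token_a: bystander: copper test token, disc 28 mm diameter, 4 mm thick, lying flat; origin at the centre of its underside
- token_b: bystander: a second copper test token, same size
- screwdriver: bystander: screwdriver 170 mm long lying along its own x; origin at the middle of its underside
Things that resemble listed ones, but are neither listed nor needed, are in the scene too. Leave any purple look-alike of the part that bears lock_center alone.

How it is judged:
By the outcome, as a careful person would: the job done as asked, in the order asked, and still so for the second after the job is handed in, with the robot touching nothing.
It also fails if it takes over 70 s, if anything falls off the work surface, if the arm or the gripper's body presses on something with over 40 N, if the wrist force passes 120 N, or if a joint passes its speed limit or range.

### The arm

A 6-joint arm with a two-finger parallel gripper is mounted at the origin on the work surface. World frame = base frame: x ahead of the robot, y to its left, z up, the work surface at z = 0. Lengths are in m, angles in degrees, forces in N, time in s.
With the tool pointing down it reaches from about 0.275 to 0.75 m from the base axis. Payload 10.2 kg.
Tool frame: the origin (TCP) lies between the finger pads; the fingertips stand 8 mm ahead of it and the grasp point (between the pads) lies 11 mm behind it (finger_overhang is the distance from the TCP to the fingertips, in m); x points along the fingers, y is the direction in which the jaws open and shut, and the axes are right-handed (so a half turn about x gives the same grasp; the last joint's range is limited). The gripper opens to 88 mm and grips with 3 to 60 N. Pads are 18 mm wide; open, the fingers measure 123 mm over their backs; the gripper's body (75 mm by 187 mm) begins 45 mm behind the grasp point.
Start: joints at [-81.841, 17.928, 85.812, -0, 76.261, -12.8], TCP at [0.188, -0.49, 0.247] pointing down, gripper open.
Joint ranges: [-168.41, 168.41], [-55.51, 124.54], [10.69, 146.95], [-70.63, 250.63], [1, 178], [-165.06, 165.06]. Speed limits (degrees/s): [136.94, 136.94, 172.46, 180, 180, 180].

### API

Orientations are given as [roll, pitch, yaw] about the fixed x, y, z axes, in that order (R = Rz(yaw) Ry(pitch) Rx(roll)).
In Python, from station import * gives the robot as it stands.
- The arm moves only by the shell command python3 -m handwheel 'ROWS'. ROWS is JSON, a list of rows, each a list of 3 entries, a list of its own where there are three numbers: the shift along the tool's x, y, z in cm, then the turn, a rotation vector about the tool's x, y, z in degrees, then the finger opening in cm, from 0 to 8.81. In form: [[[tx, ty, tz], [rx, ry, rz], grip], ...]. A call has exactly 5 rows; each row is the pose to reach, as a shift and turn from the pose commanded when the call began, along the tool's axes at that moment; what a row does not reach only later rows make up. A row lasts 1/8 s, in which the tool goes at most 62.5 mm and 10.7 degrees, less where a joint would pass 70% of its speed; a pose out of reach is approached as far as the arm can. A call with a gripper value outside its range is refused whole. The fingers move at their own pace and stop on an object; the grip force is fixed at half the most. Time passes only in rows, so rows that repeat a pose let the fingers close, or fill a call up. It gives the time, the measured TCP pose, the force and the opening at its end, in the units of the state.
- read_state(): the state, without advancing time (a new reading comes with each control period).
- capture(name): name is "scene" or "top" or "wrist"; returns (picture, depth): 384x512x3 uint8, red, green, blue; 384x512 float32, m along the optical axis (not along the pixel's ray), 0 where there is no reading.
- calibration(name): a dict with "fovy" (degrees; the focal length in pixels is half the picture's height over the tangent of half this angle, whatever the lens; pixels are square), "cx", "cy" (the principal point, pixels), "origin" and "orientation" of the camera in the world. Camera axes: x right, y down, z forward; pixel columns grow to the right and rows downward; lengths in m; the calibration is good to about 2 mm. A picture is of the moment at which its call begins: read the wrist's pose just before it. calibration takes no time and is no camera call; for the wrist camera it gives the pose at the moment of the call.
- close_job(): hands the job in, once; it reports no verdict.
Trained networks look in the newest picture that a camera, given by its name, has taken for a name from the list of things; names that differ only in an ending like _2 or _b are one class to them, and where a whole thing is asked for, a point or a joint stands for the part that bears it (a point fixed in the world has none). Each returns a list of dicts, best first, with "score" (0 to 1); they miss things now and then, are a little off and sometimes report something else, mostly with a low value. They report only what shows in the picture. A call takes as long as a camera call. They do not tell look-alikes from the thing itself.
- boxes_of(camera, label): "location" ([x, y, z] in m, in world coordinates, good to about 4 mm: the middle of the surface that is visible of it).
- cut_out(camera, label): "pixels" (384x512 bool, what is visible of it).
- tip_of(camera, label): "location" ([x, y, z] in m, in world coordinates, good to about 4 mm: a listed point, or the origin of a listed thing).
The state is a dict: "t": time; "qpos": joint angles; "qvel": joint speeds; "tau": joint torques, N m; "tcp_pos": TCP position; "tool_rot": TCP orientation; "force": force on the tool from outside, world axes, zero at the start; "wrist_torque": the same for the moment, N m; "gripper_width": opening from 0.0 (shut) to 1.0 (fully open).
Only numpy, scipy, OpenCV 4.12 (cv2) and the standard library are available. Lean on these libraries where they do the work, as an engineer would, in place of code of your own. Each camera call takes 0.05 s, during which the arm holds its last target.

## Working session

There is one attempt and no reset: what is moved stays moved. The work goes in short steps, Python scripts to look and compute and a shell command to move; the robot and the scene stay as the last step left them, time stands still between calls to the robot, and variables do not carry over. Pictures are saved under pics/ and viewed, and the job is handed in when it is done.

```bash
ls; mkdir -p pics; python3 - <<'E'
from station import *
import cv2
s=read_state(); print(s)
for n in ("scene","top","wrist"):
    c=calibration(n); print(n,c)
    p,d=capture(n); cv2.imwrite(f"pics/{n}0.png",p[...,::-1])
E
```

```text
pics
{'t': 0.0, 'qpos': array([-8.18403828e+01,  1.79571221e+01,  8.58537936e+01, -8.78155675e-04,
        7.62595993e+01, -1.28009021e+01]), 'qvel': array([ 0.03661181, -0.0397513 , -0.12186918, -0.0843186 , -0.12634483,
        0.09131882]), 'tau': array([ 1.32915538e-03, -4.02211154e+01, -2.52271557e+01,  6.94495649e-02,
        3.52265022e-02, -1.16227802e-04]), 'tcp_pos': array([ 0.18774786, -0.49003124,  0.24618321]), 'tool_rot': array([-102.10803353,   89.9294799 ,   98.85269493]), 'force': array([-0.19541416,  0.14750473,  0.3406671 ]), 'wrist_torque': array([-0.00904063,  0.00642388, -0.00969294]), 'gripper_width': 0.9988781737700828}
scene {'fovy': 48.20421278118853, 'cx': 254.77816635168446, 'cy': 197.9876797490471, 'origin': array([ 1.44000916, -0.03230359,  0.86172491]), 'orientation': array([-129.2467092 ,   -1.18665854,   85.45488521])}
top {'fovy': 50.21195991049163, 'cx': 261.23185514641773, 'cy': 203.07569811265125, 'origin': array([0.25143375, 0.08032071, 1.31873944]), 'orientation': array([-167.76487574,    0.3266598 ,  -90.36629872])}
wrist {'fovy': 68.62102724177225, 'cx': 257.7402591334912, 'cy': 191.78724840650028, 'origin': array([ 0.26158872, -0.46270725,  0.38352672]), 'orientation': array([ 1.62302397e+02,  1.55033001e-01, -6.90653335e+01])}
```

View pics/scene0.png

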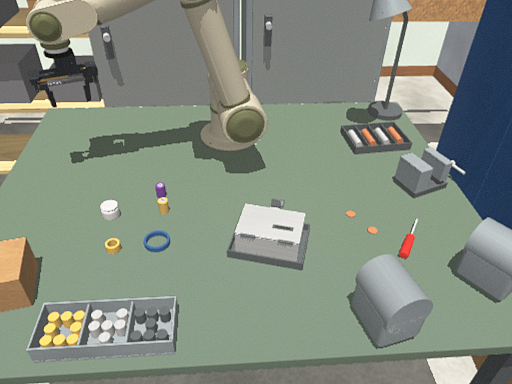

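View pics/top0.png

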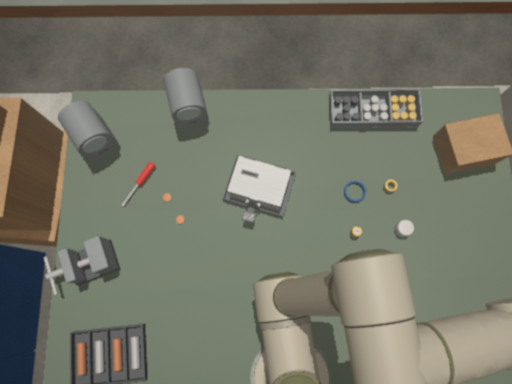

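View pics/wrist0.png

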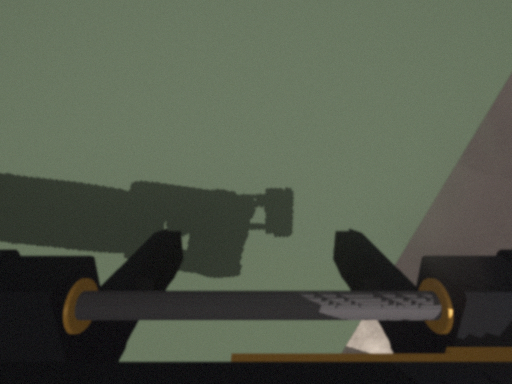

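```bash
python3 - <<'E'
from station import *
import numpy as np
def pr(cam,l,f):
    for r in f(cam,l)[:4]: print(cam,f.__name__,l,round(r["score"],2),np.round(r["location"],4))
for cam in ("top","scene"):
    for l in ("carrier","plate_nominal","hinge_nominal","lidfront_nominal","lock_center"): pr(cam,l,tip_of)
for l in ("lid","latch","lock_center","bushing","clamp_ring","grease_tin","token_a","screwdriver"): pr("top",l,boxes_of)
E
```

```text
top call carrier 0.68 [0.5947 0.0907 0.0028]
top call plate_nominal 0.62 [0.4857 0.1283 0.0613]
top call hinge_nominal 0.87 [0.6485 0.0735 0.0785]
top call lidfront_nominal 0.97 [0.5413 0.1144 0.0823]
top call lock_center 0.41 [ 0.4373 -0.2182  0.0229]
scene call plate_nominal 0.67 [0.4859 0.123  0.0575]
scene call hinge_nominal 0.96 [0.6526 0.0784 0.0743]
scene call lidfront_nominal 0.77 [0.5367 0.107  0.0856]
scene call lock_center 0.62 [ 0.3621 -0.2288  0.0228]
scene call lock_center 0.51 [ 0.4404 -0.2162  0.0233]
scene call lock_center 0.35 [ 0.6031  0.4935 -0.0047]
top call lid 0.58 [0.5917 0.0877 0.0828]
top call latch 0.5 [0.4972 0.121  0.0594]
top call latch 0.47 [0.5766 0.0918 0.0742]
top call clamp_ring 0.68 [ 0.5718 -0.2202  0.0117]
top call clamp_ring 0.56 [0.5756 0.0969 0.0788]
top call grease_tin 0.55 [ 0.4467 -0.3651  0.0414]
top call token_a 0.59 [0.5594 0.3954 0.0071]
top call token_a 0.36 [0.6242 0.4696 0.0229]
top call screwdriver 0.73 [0.6245 0.4739 0.0248]
top call screwdriver 0.53 [0.5744 0.0977 0.0801]
top call screwdriver 0.2 [ 0.5916 -0.3319  0.0257]
```

The scene view shows two upright cylinders: brass at (163,205) and purple at (161,189). The coin box is at about (270,235), with its plate at (278,203). I'll measure the box and confirm the lock in enlarged crops.

```bash
cat > h.py <<'E'
from station import *
import numpy as np, cv2
from scipy.spatial.transform import Rotation as Ro
def RW(o): return Ro.from_euler('xyz',o,degrees=True).as_matrix()
def cloud(name,cal=None,cap=None):
    c=cal or calibration(name); p,d=cap or capture(name)
    f=192/np.tan(np.radians(c['fovy']/2)); v,u=np.mgrid[:384,:512]
    P=np.stack([(u-c['cx'])/f*d,(v-c['cy'])/f*d,d],-1)@RW(c['orientation']).T+c['origin']
    P[d==0]=np.nan
    return p,d,P
def crop(p,x0,y0,x1,y1,k,fn): cv2.imwrite('pics/'+fn,cv2.resize(p[y0:y1,x0:x1,::-1],None,fx=k,fy=k,interpolation=cv2.INTER_CUBIC))
def rel(target,R,s=None):
    """shift cm / rotvec deg in the tool axes from current measured pose"""
    s=s or read_state(); R0=RW(s['tool_rot'])
    return np.round(100*R0.T@(np.array(target)-s['tcp_pos']),2), np.round(np.degrees(Ro.from_matrix(R0.T@R).as_rotvec()),2)
E
python3 - <<'E'
from h import *
s=read_state(); print(np.round(RW(s['tool_rot']),3)); c=calibration('wrist'); print("cam in tool",(RW(s['tool_rot']).T@(c['origin']-s['tcp_pos'])), )
for n in ('top','scene'):
    p,d,P=cloud(n)
    z=P[...,2]; near=np.hypot(P[...,0]-.592,P[...,1]-.09)<.15
    for lo,hi in ((.072,.092),(.018,.036),(.05,.068)):
        m=near&(z>lo)&(z<hi); 
        if lo==.05: m&=np.hypot(P[...,0]-.485,P[...,1]-.125)<.03
        q=P[m]; r=cv2.minAreaRect((q[:,:2]*1000).astype(np.float32)); print(n,lo,m.sum(),r,'zmed',np.median(q[:,2]))
    nl=np.hypot(P[...,0]-.437,P[...,1]+.217)<.03
    q=P[nl&(z>.03)]; print('lock',q.mean(0),np.median(q[:,2]),q.max(0),q.min(0))
    if n=='top': crop(p,210,140,310,240,6,'top_box.png'); crop(p,320,210,400,270,8,'top_lock.png')
    else: crop(p,220,185,320,275,6,'sc_box.png'); crop(p,130,170,200,220,8,'sc_lock.png')
E
```

```text
[[ 0.     0.358 -0.934]
 [-0.    -0.934 -0.358]
 [-1.     0.     0.   ]]
cam in tool [-0.13725155  0.00071143 -0.07877084]
top 0.072 2107 ((585.4942626953125, 94.08847045898438), (172.66664123535156, 141.2887725830078), 73.10738372802734) zmed 0.07995744594997123
top 0.018 290 ((592.0155029296875, 91.91127014160156), (206.21295166015625, 157.6892547607422), 73.01000213623047) zmed 0.025653789828295803
top 0.05 135 ((489.6599426269531, 122.62118530273438), (35.631282806396484, 47.26164245605469), 71.58826446533203) zmed 0.0560867232816491
lock [ 0.43521249 -0.21297558  0.0410215 ] 0.04156154188037864 [ 0.44947548 -0.1990637   0.04653684] [ 0.42047399 -0.22745146  0.0303213 ]
scene 0.072 2146 ((587.128662109375, 94.77774810791016), (171.69557189941406, 147.95448303222656), 73.16666412353516) zmed 0.08250948104053962
scene 0.018 735 ((592.9627685546875, 92.69950866699219), (206.52349853515625, 162.75071716308594), 72.96627807617188) zmed 0.026499611663604927
scene 0.05 29 ((483.3565673828125, 127.47856903076172), (33.749046325683594, 30.889972686767578), 71.92904663085938) zmed 0.059089076517145234
lock [ 0.44127337 -0.21190391  0.04177081] 0.043423947083766457 [ 0.45247032 -0.19763188  0.04874094] [ 0.42219472 -0.22749798  0.03002999]
```

View pics/sc_lock.png

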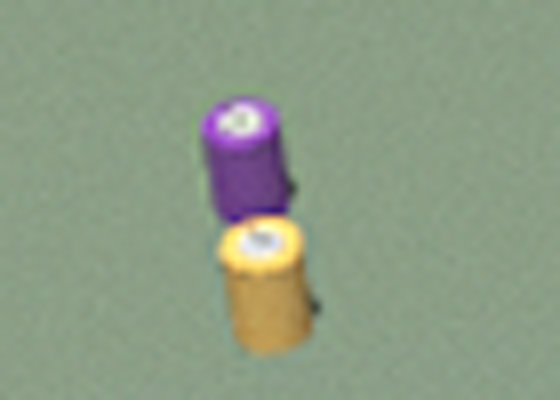

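View pics/sc_box.png

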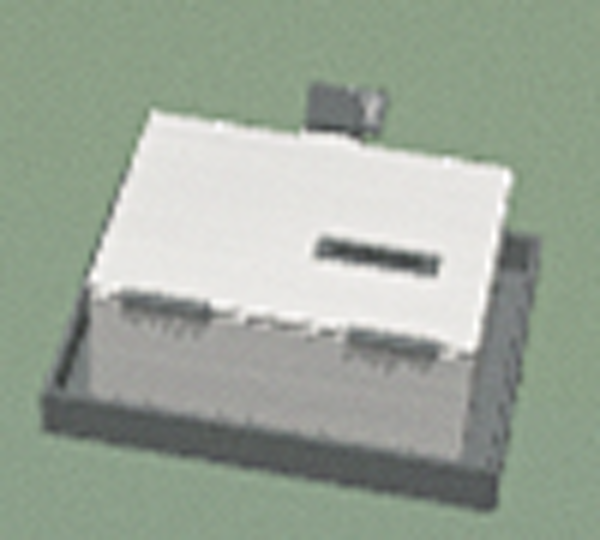

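View pics/top_box.png

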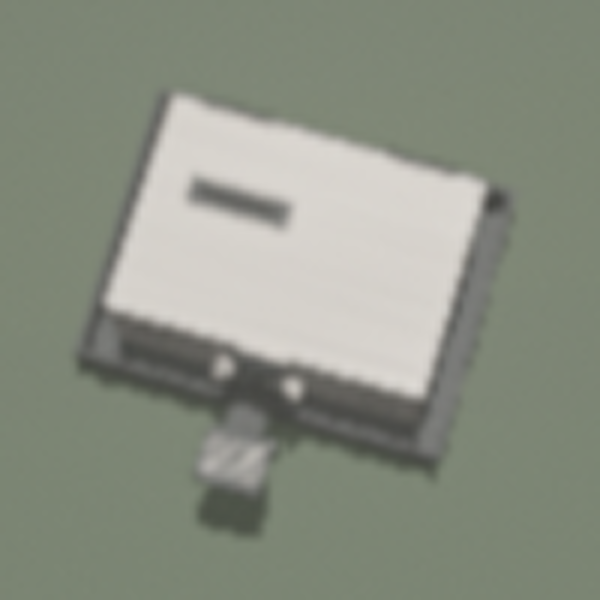

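The brass cylinder at scene (163,205), with a steel plug on top and about 42 mm tall, is the lock. The purple one at (161,189) is the look-alike, so I leave it alone. The latch plate is at top (249,217). The carrier's x axis has a yaw of about -17°. Next I move over the plate.

```bash
cat >> h.py <<'E'
YAW=-17.0; C=np.array([.5925,.0922,0.])
X=np.array([np.cos(np.radians(YAW)),np.sin(np.radians(YAW)),0]); Y=np.array([-X[1],X[0],0]); Z=np.array([0,0,1.])
def tool(a=0.):
    a=np.radians(a); x=np.sin(a)*X-np.cos(a)*Z; return np.stack([x,Y,np.cos(a)*X+np.sin(a)*Z],1)
def W(x,y,z): return C+x*X+y*Y+z*Z
def incar(p): q=np.array(p)-C; return np.array([q@X,q@Y,q[2]])
def tcp_for_tip(tip,a): return tip-0.008*tool(a)[:,0]
def st():
    s=read_state(); R=RW(s['tool_rot']); print('t',round(s['t'],2),'tcp car mm',np.round(1000*incar(s['tcp_pos']),1),'world',np.round(s['tcp_pos'],4),'F',np.round(s['force'],1),'grip',round(s['gripper_width'],3)); return s
E
python3 - <<'E'
from h import *
s=st(); print(rel(tcp_for_tip(W(-.113,0,.14),15),tool(15)))
E
```

```text
t 1.15 tcp car mm [-216.8 -675.4  246.7] world [ 0.1878 -0.4903  0.2467] F [-0.2  0.4  0.2] grip 1.001
(array([  9.9 , -47.  , -49.55]), array([-141.02,   -6.39,   18.57]))
```

```bash
python3 -m handwheel '[[[0,-4,-4],[-10,0,0],4],[[0,-8,-8],[-20,0,0],2],[[0,-12,-12.5],[-30,0,0],0],[[0,-16,-17],[-40,0,0],0],[[0,-20,-21],[-50,0,0],0]]'; python3 -c "
from h import *
s=st(); print(s['qpos']); print(rel(tcp_for_tip(W(-.113,0,.14),15),tool(15)))"
```

```text
t: 1.78
tcp_pos: [0.3129, -0.2266, 0.2469]
tool_rot: [65.7, 90.0, -43.0]
force: [1.3, -0.6, 0.2]
gripper_width: 0.457
t 1.77 tcp car mm [-174.2 -386.6  246.9] world [ 0.3129 -0.2266  0.2469] F [ 1.3 -0.6  0.2] grip 0.457
[-5.34409648e+01 -6.84738745e-02  1.07057209e+02  6.88331161e-03
  7.29753962e+01 -3.47222355e+01]
(array([  9.91,   4.74, -38.83]), array([-91.15, -11.61,  11.99]))
```

```bash
python3 -m handwheel '[[[0,0.5,-5],[-10,0,0],0],[[0,1,-10],[-20,0,0],0],[[0,2,-16],[-30,0,0],0],[[0,3,-22],[-40,0,0],0],[[1,3.5,-28],[-50,0,0],0]]'; python3 -c "
from h import *
s=st(); print(s['qpos']); print(rel(tcp_for_tip(W(-.113,0,.14),15),tool(15)))"
```

```text
t: 2.4
tcp_pos: [0.4378, 0.0268, 0.2373]
tool_rot: [45.1, 89.9, -13.6]
force: [0.9, 0.2, -0.1]
gripper_width: 0.006
t 2.4 tcp car mm [-128.8 -107.8  237.3] world [0.4378 0.0268 0.2373] F [ 0.9  0.2 -0.1] grip 0.006
[-1.18743609e+01  7.35879168e+00  1.00565065e+02 -4.11998870e-03
  7.19453070e+01 -4.31638173e+01]
(array([ 8.96,  8.94, -6.16]), array([-41.47, -14.21,   5.4 ]))
```

```bash
python3 -m handwheel '[[[1,2,-1.5],[-10,-3,1],0],[[3,4,-3],[-20,-7,2.5],0],[[5,6,-4.5],[-30,-10,4],0],[[7,8.9,-6.2],[-41.5,-14.2,5.4],0],[[7,8.9,-6.2],[-41.5,-14.2,5.4],0]]'; python3 -c "
from h import *
s=st(); print(s['qpos']); print(rel(tcp_for_tip(W(-.113,0,.075),15),tool(15)))"
```

```text
t: 3.02
tcp_pos: [0.4805, 0.1251, 0.1654]
tool_rot: [-0.3, 75.3, -17.4]
force: [-0.2, -0.4, -0.6]
gripper_width: 0.005
t 3.02 tcp car mm [-116.7   -1.3  165.4] world [0.4805 0.1251 0.1654] F [-0.2 -0.4 -0.6] grip 0.005
[  3.62585097  13.72705508 105.87252122  -7.17967387  46.82534632
 -64.99715043]
(array([ 8.04,  0.14, -1.95]), array([-0.07, -0.26,  0.09]))
```

```bash
python3 - <<'E'
from h import *
c=calibration('wrist'); p,d,P=cloud('wrist',c); cv2.imwrite('pics/w1.png',p[...,::-1])
f=192/np.tan(np.radians(c['fovy']/2))
for w in [W(-.115,0,.058),W(-.06,0,.0815)]:
    q=RW(c['orientation']).T@(w-c['origin']); print(q[0]/q[2]*f+c['cx'],q[1]/q[2]*f+c['cy'])
for l in('plate_nominal','lidfront_nominal'):
    for r in tip_of('wrist',l)[:2]: print(l,r['score'],incar(r['location']))
E
```

```text
259.89929398505745 165.96278892468465
259.93938181034247 231.82756443393907
plate_nominal 0.75 [-0.11558368  0.00387596  0.0587    ]
lidfront_nominal 0.94 [-0.05999864  0.00539378  0.0799    ]
```

View pics/w1.png

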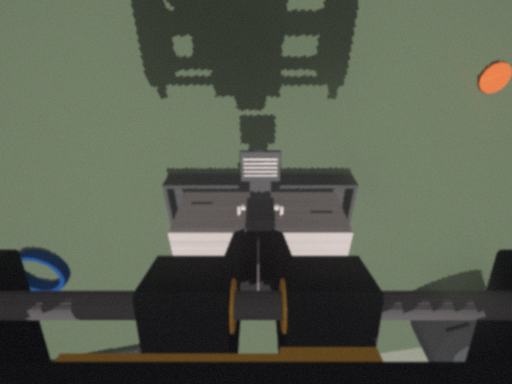

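The wrist view shows the plate centred at pixel (260,165), which is where I projected it. I descend to just above it.

```bash
python3 -m handwheel '[[[3,0.1,-0.8],[0,0,0],0],[[6,0.1,-1.5],[0,0,0],0],[[8,0.1,-2],[0,0,0],0],[[8,0.1,-2],[0,0,0],0],[[8,0.1,-2],[0,0,0],0]]'; python3 -c "
from h import *
s=st();"
```

```text
t: 3.8
tcp_pos: [0.4833, 0.124, 0.0856]
tool_rot: [0.1, 75.0, -17.3]
force: [-0.8, 0.1, -0.3]
gripper_width: 0.006
t 3.8 tcp car mm [-113.7   -1.5   85.6] world [0.4833 0.124  0.0856] F [-0.8  0.1 -0.3] grip 0.006
```

```bash
python3 -m handwheel '[[[0.3,0,-0.08],[0,0,0],0],[[0.6,0,-0.16],[0,0,0],0],[[0.9,0,-0.24],[0,0,0],0],[[1.1,0,-0.29],[0,0,0],0],[[1.1,0,-0.29],[0,0,0],0]]'; python3 -c "
from h import *
s=st();"
```

```text
t: 4.42
tcp_pos: [0.4826, 0.1244, 0.0727]
tool_rot: [-0.1, 75.2, -17.4]
force: [-0.2, 0.0, 0.3]
gripper_width: 0.003
t 4.42 tcp car mm [-114.5   -1.4   72.7] world [0.4826 0.1244 0.0727] F [-0.2  0.   0.3] grip 0.003
```

```bash
python3 -m handwheel '[[[0.1,0,-0.03],[0,0,0],0],[[0.2,0,-0.05],[0,0,0],0],[[0.3,0,-0.08],[0,0,0],0],[[0.4,0,-0.11],[0,0,0],0],[[0.4,0,-0.11],[0,0,0],0]]'; python3 -c "
from h import *
s=st();"; python3 -m handwheel '[[[0.1,0,-0.03],[0,0,0],0],[[0.2,0,-0.05],[0,0,0],0],[[0.3,0,-0.08],[0,0,0],0],[[0.4,0,-0.11],[0,0,0],0],[[0.4,0,-0.11],[0,0,0],0]]'; python3 -c "
from h import *
s=st();"
```

```text
t: 5.05
tcp_pos: [0.4826, 0.1244, 0.0687]
tool_rot: [-0.1, 75.1, -17.4]
force: [0.1, -0.5, -0.8]
gripper_width: 0.003
t 5.05 tcp car mm [-114.6   -1.3   68.7] world [0.4826 0.1244 0.0687] F [ 0.1 -0.5 -0.8] grip 0.003
t: 5.68
tcp_pos: [0.4825, 0.1244, 0.0646]
tool_rot: [-0.1, 75.1, -17.4]
force: [-1.1, -0.0, 1.0]
gripper_width: 0.001
t 5.67 tcp car mm [-114.6   -1.3   64.6] world [0.4825 0.1244 0.0646] F [-1.1 -0.   1. ] grip 0.001
```

```bash
python3 -m handwheel '[[[0.1,0,-0.03],[0,0,0],0],[[0.2,0,-0.05],[0,0,0],0],[[0.3,0,-0.08],[0,0,0],0],[[0.3,0,-0.08],[0,0,0],0],[[0.3,0,-0.08],[0,0,0],0]]'; python3 -c "
from h import *
s=st();"; python3 -m handwheel '[[[0.1,0,-0.03],[0,0,0],0],[[0.2,0,-0.05],[0,0,0],0],[[0.3,0,-0.08],[0,0,0],0],[[0.3,0,-0.08],[0,0,0],0],[[0.3,0,-0.08],[0,0,0],0]]'; python3 -c "
from h import *
s=st();"
```

```text
t: 6.3
tcp_pos: [0.4825, 0.1244, 0.0614]
tool_rot: [-0.1, 75.1, -17.4]
force: [-1.2, 0.9, 1.4]
gripper_width: 0.002
t 6.3 tcp car mm [-114.6   -1.3   61.4] world [0.4825 0.1244 0.0614] F [-1.2  0.9  1.4] grip 0.002
t: 6.92
tcp_pos: [0.4826, 0.1244, 0.0583]
tool_rot: [-0.1, 75.1, -17.4]
force: [-0.9, 0.7, 0.6]
gripper_width: 0.002
t 6.92 tcp car mm [-114.6   -1.3   58.3] world [0.4826 0.1244 0.0583] F [-0.9  0.7  0.6] grip 0.002
```

```bash
python3 -m handwheel '[[[0.1,0,-0.03],[0,0,0],0],[[0.2,0,-0.05],[0,0,0],0],[[0.2,0,-0.05],[0,0,0],0],[[0.2,0,-0.05],[0,0,0],0],[[0.2,0,-0.05],[0,0,0],0]]'; python3 - <<'E'
from h import *
s=st();
p,d,P=cloud('scene'); crop(p,220,150,320,240,6,'s2.png')
q=P[...,:]; 
import numpy as np
for i in range(3): capture('top'); st()
z=P[...,2]; c=(P-C); cx=c@X; cy=c@Y
m=(np.abs(cy)<.08)&(cx>-.06)&(cx<.05)&(z>.07)&(z<.22); print(np.median(z[m]),z[m].max())
E
```

```text
t: 7.55
tcp_pos: [0.4827, 0.1244, 0.0564]
tool_rot: [-0.0, 75.1, -17.3]
force: [-0.9, -0.5, 3.4]
gripper_width: 0.005
t 7.55 tcp car mm [-114.4   -1.3   56.4] world [0.4827 0.1244 0.0564] F [-0.9 -0.5  3.4] grip 0.005
t 7.65 tcp car mm [-114.5   -1.3   56.4] world [0.4826 0.1244 0.0564] F [-1.9 -0.5  3. ] grip 0.003
t 7.7 tcp car mm [-114.5   -1.3   56.4] world [0.4827 0.1244 0.0564] F [-1.  -0.9  2.5] grip 0.005
t 7.75 tcp car mm [-114.5   -1.3   56.4] world [0.4827 0.1244 0.0564] F [-1.2  1.   3.3] grip 0.006
0.19353765446191507 0.20705139608441048
```

View pics/s2.png

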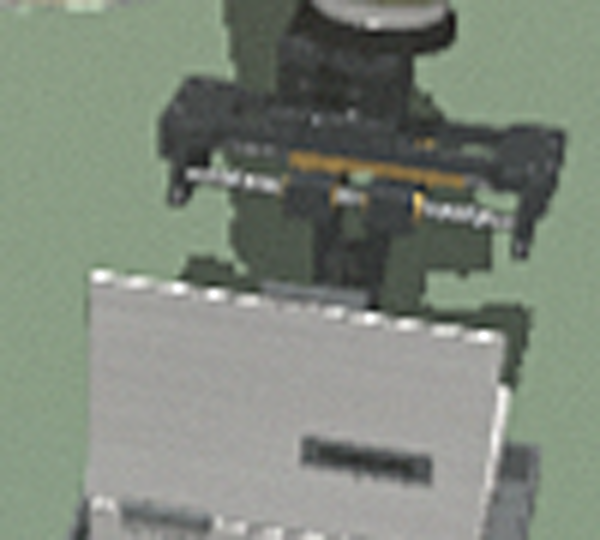

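The scene view shows the lid standing upright at about z 0.2, so it has popped open. I retract and move to the lock.

```bash
python3 -m handwheel '[[[-3,0,0],[0,0,0],0],[[-7,0,0],[0,0,0],0],[[-12,0,0],[0,5,0],0],[[-15,-3,0],[0,10,0],3],[[-15,-8,0],[0,15,0],5]]'; python3 -c "
from h import *
s=st(); print(s['qpos']); print(rel([.41,-.214,.17],tool(0)))"
```

```text
t: 8.38
tcp_pos: [0.4224, 0.0594, 0.2034]
tool_rot: [107.7, 89.9, 90.6]
force: [0.9, -0.7, -1.0]
gripper_width: 0.208
t 8.38 tcp car mm [-153.   -81.1  203.4] world [0.4224 0.0594 0.2034] F [ 0.9 -0.7 -1. ] grip 0.208
[-7.86788739e+00  7.92794362e+00  1.05320123e+02  8.35963594e-02
  6.67634026e+01 -8.07614517e+01]
(array([  3.3 , -26.49,   6.87]), array([-0.14, -0.02, -0.07]))
```

```bash
python3 -m handwheel '[[[0.5,-6,1.5],[0,0,0],5.5],[[1.5,-12,3],[0,0,0],5.5],[[2.5,-18,4.5],[0,0,0],5.5],[[3.3,-24,6],[0,0,0],5.5],[[3.3,-26.5,6.9],[0,0,0],5.5]]'; python3 - <<'E'
from h import *
p,d,P=cloud('top'); crop(p,200,120,300,240,5,'t3.png')
capture('wrist'); s=st()
c=calibration('wrist'); p,d,P=cloud('wrist',c); cv2.imwrite('pics/w3.png',p[...,::-1])
z=P[...,2]; m=(z>.03)&(np.hypot(P[...,0]-.437,P[...,1]+.214)<.03)
q=P[m]; print(m.sum(),'z',np.median(q[:,2]),q[:,2].max())
t=q[q[:,2]>.038]; print(cv2.minEnclosingCircle((t[:,:2]*1000).astype(np.float32)))
for r in tip_of('wrist','lock_center')[:3]: print(r)
E
```

```text
t: 9.0
tcp_pos: [0.4083, -0.2167, 0.1675]
tool_rot: [-179.1, 89.8, 163.5]
force: [-0.2, 0.2, 0.3]
gripper_width: 0.623
t 9.1 tcp car mm [ -85.5 -348.7  167.8] world [ 0.4088 -0.2162  0.1678] F [-0.3  0.2 -0.5] grip 0.621
1023 z 0.041630698497790275 0.22516616667198555
((433.2485046386719, -207.586669921875), 22.69392204284668)
{'location': [0.3636, -0.2254, 0.0191], 'score': 0.9}
{'location': [0.442, -0.2147, 0.0233], 'score': 0.56}
```

View pics/w3.png

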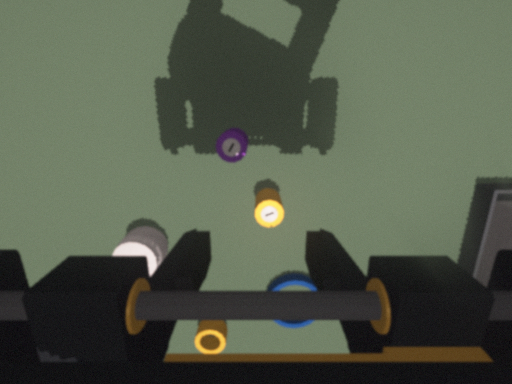

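View pics/t3.png

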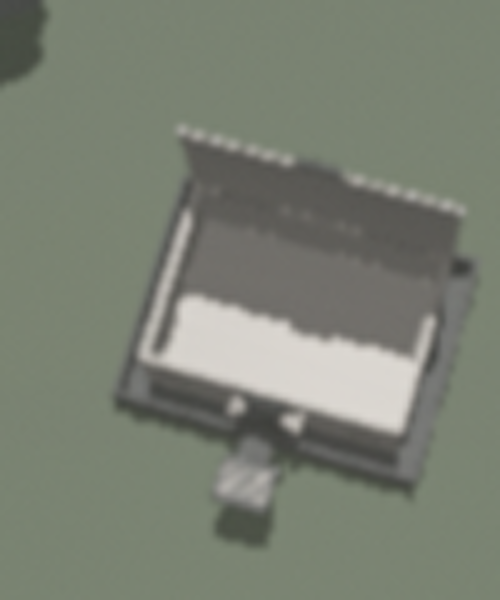

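The wrist view shows the brass lock at (270,213), the purple look-alike at (232,146), the bushing at (210,342), and the ring at (293,300). The top view shows the lid fully open.

```bash
python3 - <<'E'
from h import *
s=st()
c=calibration('wrist'); p,d,P=cloud('wrist',c)
z=P[...,2]; m=(z>.038)&(z<.048)&(np.hypot(P[...,0]-.437,P[...,1]+.214)<.03)
v,u=np.nonzero(m); t=P[m]; print(m.sum(),u.mean(),v.mean(),np.median(t[:,2]),t.min(0),t.max(0),t.mean(0),cv2.minEnclosingCircle((t[:,:2]*1000).astype(np.float32)))
f=192/np.tan(np.radians(c['fovy']/2))
w=np.array([t[:,0].mean(),t[:,1].mean(),0.019])
print(rel([*w[:2],.10],tool(0)),rel(w,tool(0)))
E
```

```text
t 9.2 tcp car mm [ -86.2 -346.1  167.9] world [ 0.4089 -0.2136  0.1679] F [-0.4 -0.   0.1] grip 0.627
639 265.94053208137717 213.00625978090767 0.041287336107731554 [ 0.42328617 -0.22902187  0.03808453] [ 0.45300574 -0.1998277   0.04369652] [ 0.43745465 -0.21421985  0.04124042] ((438.10125732421875, -214.46730041503906), 14.937615394592285)
(array([6.8 , 0.74, 2.77]), array([-0.27, -0.17, -0.01])) (array([14.9 ,  0.74,  2.79]), array([-0.27, -0.17, -0.01]))
```

```bash
python3 -m handwheel '[[[3,0.7,2.8],[0,0,0],5.5],[[7,0.7,2.8],[0,0,0],5.5],[[9.5,0.7,2.8],[0,0,0],5.5],[[9.5,0.7,2.8],[0,0,0],5.5],[[9.5,0.7,2.8],[0,0,0],5.5]]'; python3 -c "
from h import *
s=st(); print(rel([.4381,-.2145,.019],tool(0)))"
```

```text
t: 9.88
tcp_pos: [0.4382, -0.2153, 0.0743]
tool_rot: [-137.2, 89.9, -154.5]
force: [-0.6, -0.4, -0.2]
gripper_width: 0.625
t 9.88 tcp car mm [ -57.6 -339.2   74.3] world [ 0.4382 -0.2153  0.0743] F [-0.6 -0.4 -0.2] grip 0.625
(array([ 5.53,  0.08, -0.03]), array([-0.25, -0.05,  0.05]))
```

```bash
python3 -m handwheel '[[[2,0.1,0],[0,0,0],5.5],[[4,0.1,0],[0,0,0],5.5],[[5.5,0.1,0],[0,0,0],5.5],[[5.5,0.1,0],[0,0,0],5.5],[[5.5,0.1,0],[0,0,0],5.5]]'; python3 -m handwheel '[[[0,0,0],[0,0,0],4],[[0,0,0],[0,0,0],3],[[0,0,0],[0,0,0],2],[[0,0,0],[0,0,0],2],[[0,0,0],[0,0,0],2]]'; python3 -c "
from h import *
s=st(); print(s['gripper_width']*88)"
```

```text
t: 10.5
tcp_pos: [0.4382, -0.2149, 0.0189]
tool_rot: [-148.1, 89.9, -165.4]
force: [0.0, 1.1, 0.7]
gripper_width: 0.622
t: 11.12
tcp_pos: [0.4379, -0.2146, 0.0184]
tool_rot: [-173.7, 89.9, 169.0]
force: [-1.0, 1.3, 4.8]
gripper_width: 0.335
t 11.12 tcp car mm [ -58.1 -338.6   18.4] world [ 0.4379 -0.2146  0.0184] F [-1.   1.3  4.8] grip 0.335
29.466114399105443
```

```bash
python3 -m handwheel '[[[-3,0,0],[0,0,0],2],[[-8,0,0],[0,0,0],2],[[-14,0,0],[0,0,0],2],[[-19,0,0],[0,0,0],2],[[-19,6,0],[0,0,0],2]]'; python3 -c "
from h import *
s=st(); print(s['qpos']); print(rel(W(-.012,0,.2),tool(0)))"
```

```text
t: 11.75
tcp_pos: [0.457, -0.1597, 0.2113]
tool_rot: [-32.1, 89.7, -49.7]
force: [1.2, 0.6, -2.0]
gripper_width: 0.333
t 11.75 tcp car mm [ -55.9 -280.5  211.3] world [ 0.457  -0.1597  0.2113] F [ 1.2  0.6 -2. ] grip 0.333
[-3.31195538e+01  1.45033468e+01  9.58920896e+01 -8.78264292e-02
  6.93293401e+01 -1.05493296e+02]
(array([ 1.07, 28.1 ,  4.09]), array([-0.6 ,  0.24,  0.15]))
```

```bash
python3 -m handwheel '[[[0,5,0],[0,0,0],2],[[0,11,1],[0,0,0],2],[[0.5,17,2],[0,0,0],2],[[1,23,3],[0,0,0],2],[[1,28,4],[0,0,0],2]]';python3 -m handwheel '[[[0,0,0],[0,0,0],2],[[2,0,0],[0,0,0],2],[[5,0,0],[0,0,0],2],[[6,0,0],[0,0,0],2],[[6,0,0],[0,0,0],2]]'; python3 - <<'E'
from h import *
s=st(); print(s['qpos']); print(rel(W(-.012,0,.06),tool(0)))
c=calibration('wrist'); p,d,P=cloud('wrist',c); cv2.imwrite('pics/w4.png',p[...,::-1])
p,d,P=cloud('scene'); crop(p,200,100,330,270,3.5,'s4.png')
E
```

```text
t: 12.38
tcp_pos: [0.5778, 0.1002, 0.1969]
tool_rot: [-168.6, 89.8, 174.2]
force: [1.0, -0.0, -2.1]
gripper_width: 0.33
t: 13.0
tcp_pos: [0.5772, 0.0974, 0.1379]
tool_rot: [-169.2, 89.8, 173.5]
force: [-0.9, 0.2, -2.0]
gripper_width: 0.327
t 13.0 tcp car mm [-16.1   0.5 137.9] world [0.5772 0.0974 0.1379] F [-0.9  0.2 -2. ] grip 0.327
[-1.88489733e+00  3.12913769e+01  8.29185209e+01  1.67612415e-02
  6.59791818e+01 -7.45498798e+01]
(array([ 7.79, -0.05,  0.44]), array([-0.34, -0.19,  0.04]))
```

View pics/w4.png

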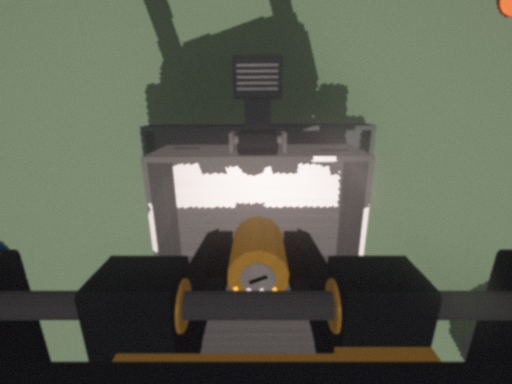

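View pics/s4.png

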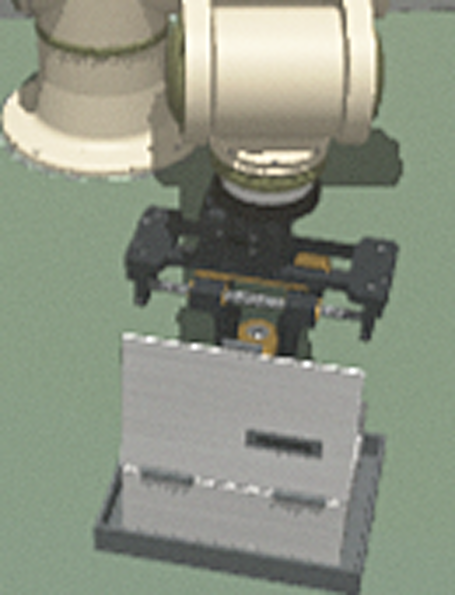

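Wrist view: the lock is held upright over the box interior at (258,275), and the interior is clear. I lower it.

```bash
python3 -m handwheel '[[[3,0,0.2],[0,0,0],2],[[6,0,0.2],[0,0,0],2],[[8.5,0,0.2],[0,0,0],2],[[9.2,0,0.2],[0,0,0],2],[[9.2,0,0.2],[0,0,0],2]]'; python3 -m handwheel '[[[0.1,0,0],[0,0,0],2],[[0.2,0,0],[0,0,0],2],[[0.3,0,0],[0,0,0],2],[[0.4,0,0],[0,0,0],2],[[0.4,0,0],[0,0,0],2]]'
```

```text
t: 13.72
tcp_pos: [0.5796, 0.0974, 0.0468]
tool_rot: [176.6, 89.9, 159.3]
force: [0.3, -0.9, -1.7]
gripper_width: 0.33
t: 14.35
tcp_pos: [0.5791, 0.0975, 0.0419]
tool_rot: [-174.4, 89.8, 168.3]
force: [-0.6, -0.2, -1.9]
gripper_width: 0.327
```

```bash
python3 -m handwheel '[[[0.1,0,0],[0,0,0],2],[[0.2,0,0],[0,0,0],2],[[0.3,0,0],[0,0,0],2],[[0.3,0,0],[0,0,0],2],[[0.3,0,0],[0,0,0],2]]'
```

```text
t: 14.98
tcp_pos: [0.5791, 0.0975, 0.039]
tool_rot: [-175.1, 89.9, 167.6]
force: [0.0, 0.3, -1.9]
gripper_width: 0.336
```

```bash
python3 -m handwheel '[[[0.1,0,0],[0,0,0],2],[[0.2,0,0],[0,0,0],2],[[0.2,0,0],[0,0,0],2],[[0.2,0,0],[0,0,0],2],[[0.2,0,0],[0,0,0],2]]'; python3 -m handwheel '[[[0.1,0,0],[0,0,0],2],[[0.15,0,0],[0,0,0],2],[[0.15,0,0],[0,0,0],2],[[0.15,0,0],[0,0,0],2],[[0.15,0,0],[0,0,0],2]]'
```

```text
t: 15.6
tcp_pos: [0.5791, 0.0975, 0.037]
tool_rot: [-175.5, 89.9, 167.2]
force: [0.0, -0.1, -1.7]
gripper_width: 0.331
t: 16.23
tcp_pos: [0.5791, 0.0975, 0.0355]
tool_rot: [-175.8, 89.9, 166.9]
force: [-0.6, 0.2, -1.0]
gripper_width: 0.328
```

```bash
python3 -m handwheel '[[[0.05,0,0],[0,0,0],2],[[0.1,0,0],[0,0,0],2],[[0.1,0,0],[0,0,0],2],[[0.1,0,0],[0,0,0],2],[[0.1,0,0],[0,0,0],2]]'; python3 -m handwheel '[[[0.05,0,0],[0,0,0],2],[[0.1,0,0],[0,0,0],2],[[0.1,0,0],[0,0,0],2],[[0.1,0,0],[0,0,0],2],[[0.1,0,0],[0,0,0],2]]'
```

```text
t: 16.85
tcp_pos: [0.5791, 0.0975, 0.0345]
tool_rot: [-175.0, 89.9, 167.7]
force: [-0.2, 0.7, -1.6]
gripper_width: 0.34
t: 17.48
tcp_pos: [0.5791, 0.0975, 0.0335]
tool_rot: [-175.8, 89.9, 166.9]
force: [-0.6, -0.1, -2.7]
gripper_width: 0.332
```

```bash
python3 -m handwheel '[[[0.05,0,0],[0,0,0],2],[[0.1,0,0],[0,0,0],2],[[0.1,0,0],[0,0,0],2],[[0.1,0,0],[0,0,0],2],[[0.1,0,0],[0,0,0],2]]'; python3 -m handwheel '[[[0.05,0,0],[0,0,0],2],[[0.1,0,0],[0,0,0],2],[[0.1,0,0],[0,0,0],2],[[0.1,0,0],[0,0,0],2],[[0.1,0,0],[0,0,0],2]]'
```

```text
t: 18.1
tcp_pos: [0.5791, 0.0975, 0.0325]
tool_rot: [-175.6, 89.9, 167.1]
force: [-0.1, -0.7, -0.7]
gripper_width: 0.33
t: 18.73
tcp_pos: [0.5791, 0.0975, 0.0324]
tool_rot: [-173.7, 89.9, 169.1]
force: [-4.5, -0.7, 8.5]
gripper_width: 0.332
```

```bash
python3 -m handwheel '[[[0.05,0,0],[0,0,0],2],[[0.1,0,0],[0,0,0],2],[[0.1,0,0],[0,0,0],2],[[0.1,0,0],[0,0,0],2],[[0.1,0,0],[0,0,0],2]]'
```

```text
t: 19.35
tcp_pos: [0.5792, 0.0975, 0.0323]
tool_rot: [-170.1, 89.9, 172.6]
force: [-8.2, -0.9, 16.6]
gripper_width: 0.333
```

Contact with the floor is at TCP z 0.0325, so the floor is at about 14 mm. I relax the push and release.

```bash
python3 -m handwheel '[[[-0.1,0,0],[0,0,0],2],[[-0.17,0,0],[0,0,0],2],[[-0.17,0,0],[0,0,0],3.5],[[-0.17,0,0],[0,0,0],4.5],[[-0.17,0,0],[0,0,0],5]]'; python3 -m handwheel '[[[0,0,0],[0,0,0],5],[[0,0,0],[0,0,0],5],[[-2,0,0],[0,0,0],5],[[-5,0,0],[0,0,0],5],[[-9,0,0],[0,0,0],5]]';  python3 -c "
from h import *
s=st()"
```

```text
t: 19.98
tcp_pos: [0.5791, 0.0975, 0.032]
tool_rot: [-175.9, 89.9, 166.8]
force: [0.4, 0.5, 0.0]
gripper_width: 0.567
t: 20.6
tcp_pos: [0.5788, 0.0974, 0.1226]
tool_rot: [-170.4, 89.8, 172.3]
force: [0.9, -0.5, 0.7]
gripper_width: 0.568
t 20.6 tcp car mm [-14.6   1.  122.6] world [0.5788 0.0974 0.1226] F [ 0.9 -0.5  0.7] grip 0.568
```

```bash
python3 -m handwheel '[[[-6,0,0],[0,0,0],5],[[-12,0,0],[0,0,0],5],[[-15,0,0],[0,0,0],5],[[-15,0,0],[0,0,0],3],[[-15,0,0],[0,0,0],0]]';  python3 - <<'E'
from h import *
s=st()
c=calibration('wrist'); p,d,P=cloud('wrist',c); cv2.imwrite('pics/w5.png',p[...,::-1])
p,d,P=cloud('top'); crop(p,200,120,320,240,5,'t5.png')
s=st(); print(rel(W(.088,0,.268),tool(0)))
E
```

```text
t: 21.22
tcp_pos: [0.5792, 0.0974, 0.2705]
tool_rot: [-169.6, 89.7, 173.1]
force: [0.2, -0.9, -0.7]
gripper_width: 0.364
t 21.23 tcp car mm [-14.2   1.1 270.5] world [0.5792 0.0974 0.2705] F [ 0.2 -0.9 -0.7] grip 0.364
t 21.32 tcp car mm [-14.2   1.  270.4] world [0.5792 0.0973 0.2704] F [-0.2 -0.1  0.2] grip 0.271
(array([ 0.19, -0.05, 10.22]), array([-0.31, -0.31,  0.05]))
```

View pics/w5.png

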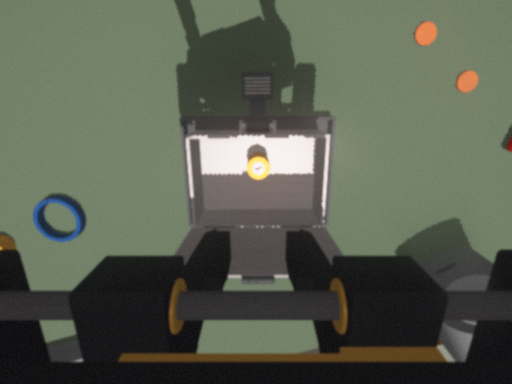

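The wrist view shows the lock upright in the box at (258,168), with the lid's top edge at y≈277. I move over and behind the lid.

```bash
python3 -m handwheel '[[[0.2,0,3],[0,0,0],0],[[0.2,0,7],[0,0,0],0],[[0.2,0,10.2],[0,0,0],0],[[0.2,0,10.2],[0,0,0],0],[[0.2,0,10.2],[0,0,0],0]]';  python3 - <<'E'
from h import *
s=st(); print(s['qpos'])
p,d,P=cloud('scene'); c=P-C; cx=c@X; cy=c@Y; z=P[...,2]
m=(np.abs(cy)<.08)&(cx>.03)&(cx<.075)&(z>.09)&(z<.215)
crop(p,200,100,330,270,3.5,'s6.png')
q=np.c_[cx[m],z[m]]; 
for lo in (.1,.13,.16,.185): 
    k=(q[:,1]>lo)&(q[:,1]<lo+.02); print(lo,k.sum(),np.median(q[k,0]))
print(q[:,1].max())
E
```

```text
t: 21.95
tcp_pos: [0.6765, 0.0673, 0.2691]
tool_rot: [-172.9, 89.8, 169.8]
force: [1.1, 0.4, -0.1]
gripper_width: 0.007
t 21.95 tcp car mm [ 87.6   0.8 269.1] world [0.6765 0.0673 0.2691] F [ 1.1  0.4 -0.1] grip 0.007
[-4.17590565e+00  3.84509617e+01  5.11174334e+01  2.40005162e-02
  9.06600131e+01 -7.68832561e+01]
0.1 378 0.057066410389658394
0.13 399 0.05487332222691733
0.16 419 0.052947898270595865
0.185 335 0.05148135513414987
0.20936601676337174
```

View pics/s6.png

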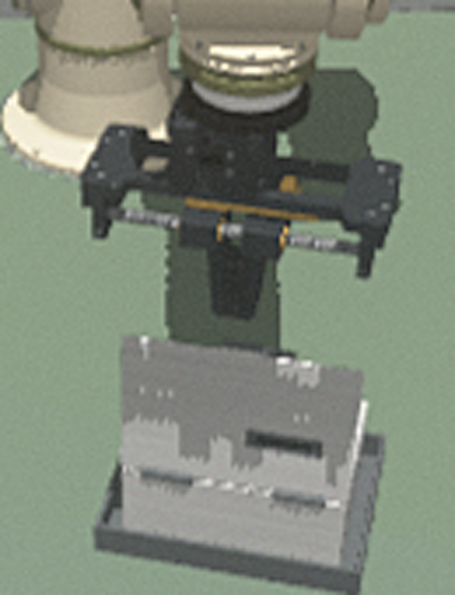

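```bash
python3 -m handwheel '[[[3,0,0],[0,0,0],0],[[6,0,0],[0,0,0],0],[[7.8,0,0],[0,0,0],0],[[7.8,0,0],[0,0,0],0],[[7.8,0,-1],[0,0,0],0]]';  python3 - <<'E'
from h import *
s=st()
R0=RW(s['tool_rot'])
for r in (.108,):
  for th in (1.5,1.4,1.25,1.1,.95,.8,.65,.5,.35,.25,.2,.15):
    px=.058-r*np.cos(th)+.0015*np.sin(th); pz=.078+r*np.sin(th)+.0015*np.cos(th)
    T=W(px+.009,0,pz+.008); print(th,np.round([px+.009,pz+.008],4),np.round(100*R0.T@(T-s['tcp_pos']),1))
E
```

```text
t: 22.62
tcp_pos: [0.6673, 0.0701, 0.1932]
tool_rot: [169.6, 90.0, 152.3]
force: [-0.2, -0.2, 0.6]
gripper_width: 0.003
t 22.62 tcp car mm [ 78.    0.8 193.2] world [0.6673 0.0701 0.1932] F [-0.2 -0.2  0.6] grip 0.003
1.5 [0.0609 0.1938] [-0.1 -0.1 -1.7]
1.4 [0.0501 0.1927] [ 0.1 -0.1 -2.8]
1.25 [0.0344 0.189 ] [ 0.4 -0.1 -4.4]
1.1 [0.0193 0.1829] [ 1.  -0.1 -5.9]
0.95 [0.0054 0.1747] [ 1.9 -0.1 -7.3]
0.8 [-0.0072  0.1645] [ 2.9 -0.1 -8.5]
0.65 [-0.0181  0.1526] [ 4.1 -0.1 -9.6]
0.5 [-0.0271  0.1391] [  5.4  -0.1 -10.5]
0.35 [-0.0339  0.1244] [  6.9  -0.1 -11.2]
0.25 [-0.0373  0.1142] [  7.9  -0.1 -11.5]
0.2 [-0.0385  0.1089] [  8.4  -0.1 -11.6]
0.15 [-0.0396  0.1036] [  9.   -0.1 -11.7]
```

```bash
python3 -m handwheel '[[[0,0,-1.7],[0,0,0],0],[[0.1,0,-2.8],[0,0,0],0],[[0.4,0,-4.4],[0,0,0],0],[[1,0,-5.9],[0,0,0],0],[[1.9,0,-7.3],[0,0,0],0]]';  python3 - <<'E'
from h import *
p,d,P=cloud('scene'); crop(p,200,100,330,270,3.5,'s7.png')
s=st()
R0=RW(s['tool_rot'])
for r in (.108,):
  for th in (.95,.8,.65,.5,.35,.25,.2,.15):
    px=.058-r*np.cos(th)+.0015*np.sin(th); pz=.078+r*np.sin(th)+.0015*np.cos(th)
    T=W(px+.009,0,pz+.008); print(th,np.round([px+.009,pz+.008],4),np.round(100*R0.T@(T-s['tcp_pos']),1))
E
```

```text
t: 23.25
tcp_pos: [0.5977, 0.0919, 0.1751]
tool_rot: [18.4, 89.9, 1.1]
force: [2.1, -0.3, 1.0]
gripper_width: 0.004
t 23.3 tcp car mm [  3.3   1.4 173.8] world [0.596  0.0925 0.1738] F [-0.4  1.   0.4] grip 0.003
0.95 [0.0054 0.1747] [-0.1 -0.1  0.2]
0.8 [-0.0072  0.1645] [ 0.9 -0.1 -1. ]
0.65 [-0.0181  0.1526] [ 2.1 -0.1 -2.1]
0.5 [-0.0271  0.1391] [ 3.5 -0.1 -3. ]
0.35 [-0.0339  0.1244] [ 4.9 -0.2 -3.7]
0.25 [-0.0373  0.1142] [ 6.  -0.2 -4. ]
0.2 [-0.0385  0.1089] [ 6.5 -0.2 -4.2]
0.15 [-0.0396  0.1036] [ 7.  -0.2 -4.3]
```

View pics/s7.png

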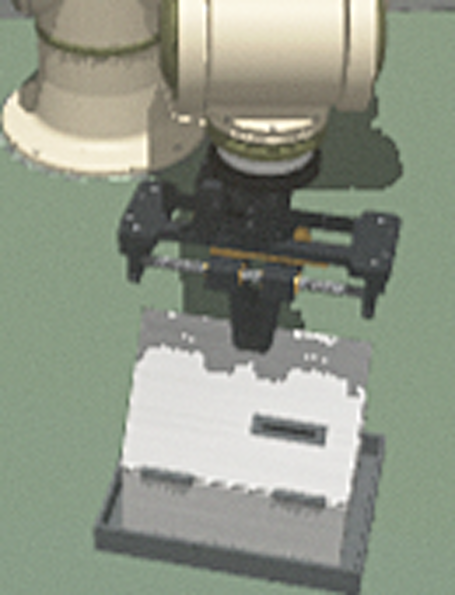

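The lid is swinging shut with the finger behind its face, at about (255,350). I continue round the arc.

```bash
python3 -m handwheel '[[[0.9,0,-1],[0,0,0],0],[[2.1,0,-2.1],[0,0,0],0],[[3.5,0,-3],[0,0,0],0],[[4.9,0,-3.7],[0,0,0],0],[[6,0,-4],[0,0,0],0]]';  python3 - <<'E'
from h import *
p,d,P=cloud('scene'); crop(p,200,100,330,270,3.5,'s8.png')
s=st()
R0=RW(s['tool_rot'])
for r in (.108,):
  for th in (.25,.2,.15,.1,0.05,0):
    px=.058-r*np.cos(th)+.0015*np.sin(th); pz=.078+r*np.sin(th)+.0015*np.cos(th)
    T=W(px+.009,0,pz+.008); print(th,np.round([px+.009,pz+.008],4),np.round(100*R0.T@(T-s['tcp_pos']),2))
E
```

```text
t: 23.92
tcp_pos: [0.5595, 0.1039, 0.1141]
tool_rot: [155.4, 89.9, 138.1]
force: [-0.3, 1.0, 3.1]
gripper_width: 0.006
t 23.98 tcp car mm [-35.6   1.4 112.6] world [0.5588 0.1039 0.1126] F [2.2 0.6 1.3] grip 0.002
0.25 [-0.0373  0.1142] [-0.16 -0.14 -0.16]
0.2 [-0.0385  0.1089] [ 0.37 -0.14 -0.29]
0.15 [-0.0396  0.1036] [ 0.9  -0.14 -0.39]
0.1 [-0.0403  0.0983] [ 1.43 -0.14 -0.46]
0.05 [-0.0408  0.0929] [ 1.97 -0.14 -0.51]
0 [-0.041   0.0875] [ 2.51 -0.14 -0.53]
```

View pics/s8.png

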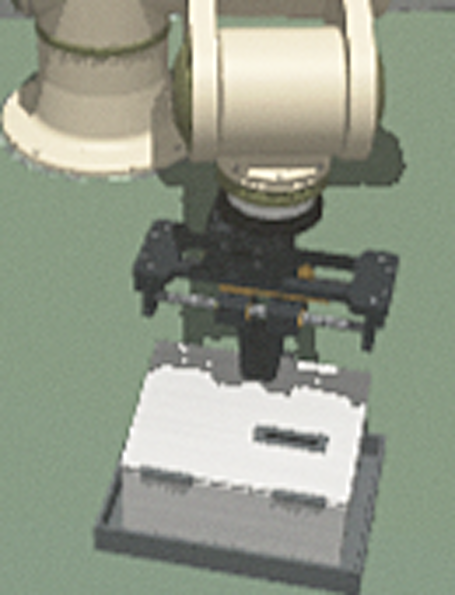

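```bash
python3 -m handwheel '[[[0.3,0,-0.2],[0,0,0],0],[[0.6,0,-0.25],[0,0,0],0],[[0.9,0,-0.3],[0,0,0],0],[[1.2,0,-0.35],[0,0,0],0],[[1.3,0,-0.4],[0,0,0],0]]'; python3 -m handwheel '[[[0.15,0,0],[0,0,0],0],[[0.3,0,0],[0,0,0],0],[[0.4,0,0],[0,0,0],0],[[0.4,0,0],[0,0,0],0],[[0.4,0,0],[0,0,0],0]]'; python3 -c "
from h import *
st()"
```

```text
t: 24.6
tcp_pos: [0.5562, 0.1048, 0.1007]
tool_rot: [113.3, 90.0, 96.0]
force: [3.8, -1.1, 6.8]
gripper_width: 0.004
t: 25.22
tcp_pos: [0.5559, 0.1049, 0.0971]
tool_rot: [162.2, 90.0, 144.9]
force: [1.2, -0.0, 8.6]
gripper_width: 0.007
t 25.23 tcp car mm [-38.7   1.4  97.1] world [0.5559 0.1049 0.0971] F [ 1.2 -0.   8.6] grip 0.007
```

```bash
python3 -m handwheel '[[[0.1,0,0],[0,0,0],0],[[0.2,0,0],[0,0,0],0],[[0.3,0,0],[0,0,0],0],[[0.3,0,0],[0,0,0],0],[[0.3,0,0],[0,0,0],0]]'; python3 -m handwheel '[[[0.1,0,0],[0,0,0],0],[[0.2,0,0],[0,0,0],0],[[0.25,0,0],[0,0,0],0],[[0.25,0,0],[0,0,0],0],[[0.25,0,0],[0,0,0],0]]'
```

```text
t: 25.85
tcp_pos: [0.5556, 0.1049, 0.0937]
tool_rot: [176.0, 89.9, 158.7]
force: [0.1, 1.1, 6.4]
gripper_width: 0.003
t: 26.48
tcp_pos: [0.5555, 0.105, 0.0911]
tool_rot: [177.6, 89.9, 160.3]
force: [1.6, 0.4, 6.1]
gripper_width: 0.003
```

```bash
python3 -m handwheel '[[[0.05,0,0],[0,0,0],0],[[0.1,0,0],[0,0,0],0],[[0.15,0,0],[0,0,0],0],[[0.15,0,0],[0,0,0],0],[[0.15,0,0],[0,0,0],0]]'; python3 -m handwheel '[[[0.05,0,0],[0,0,0],0],[[0.1,0,0],[0,0,0],0],[[0.1,0,0],[0,0,0],0],[[0.1,0,0],[0,0,0],0],[[0.1,0,0],[0,0,0],0]]'
```

```text
t: 27.1
tcp_pos: [0.5549, 0.1049, 0.0888]
tool_rot: [-169.9, 89.8, 172.8]
force: [0.3, -0.8, -0.2]
gripper_width: 0.0
t: 27.72
tcp_pos: [0.5553, 0.1049, 0.0882]
tool_rot: [-175.3, 89.9, 167.4]
force: [-0.7, -0.5, 1.0]
gripper_width: 0.007
```

```bash
python3 -m handwheel '[[[0.05,0,0],[0,0,0],0],[[0.1,0,0],[0,0,0],0],[[0.1,0,0],[0,0,0],0],[[0.1,0,0],[0,0,0],0],[[0.1,0,0],[0,0,0],0]]'
```

```text
t: 28.35
tcp_pos: [0.5553, 0.1049, 0.0873]
tool_rot: [-174.9, 89.9, 167.8]
force: [-1.4, 0.1, 3.1]
gripper_width: 0.006
```

The force dropped to about 0 at z 0.0888, which suggests the latch snapped. I back off and check that it holds.

```bash
python3 -m handwheel '[[[-1,0,0],[0,0,0],0],[[-5,0,0],[0,0,0],0],[[-10,0,0],[0,0,0],0],[[-13,0,-4],[0,0,0],0],[[-14,0,-10],[0,0,0],0]]'; python3 -m handwheel '[[[0,-5,-1],[0,0,0],0],[[0,-10,-2],[0,0,0],0],[[0,-16,-4],[0,0,0],0],[[0,-20,-6],[0,0,0],0],[[0,-20,-6],[0,0,0],0]]'; python3 - <<'E'
from h import *
st()
for n in ('top','scene'):
    p,d,P=cloud(n); cv2.imwrite(f'pics/{n}9.png',p[...,::-1])
    if n=='top': crop(p,200,120,320,240,5,'t9.png')
    else: crop(p,210,160,330,280,5,'s9.png')
    c=P-C; cx=c@X; cy=c@Y; z=P[...,2]
    for lo in (-.058,-.04,0,.03):
        m=(np.abs(cy)<.08)&(cx>lo)&(cx<lo+.02)&(z>.05); print(n,lo,m.sum(),np.round(np.median(z[m]),4))
    m=(abs(cx+.115)<.008)&(abs(cy)<.01)&(z>.03); print('plate',np.median(z[m]))
E
```

```text
t: 28.98
tcp_pos: [0.4602, 0.1346, 0.2295]
tool_rot: [42.0, 89.9, 24.7]
force: [-0.1, 1.4, -0.7]
gripper_width: 0.005
t: 29.6
tcp_pos: [0.3425, -0.04, 0.2283]
tool_rot: [-143.1, 89.9, -160.7]
force: [-0.3, -1.3, -0.1]
gripper_width: 0.004
t 29.6 tcp car mm [-200.4 -199.5  228.3] world [ 0.3425 -0.04    0.2283] F [-0.3 -1.3 -0.1] grip 0.004
top -0.058 319 0.0795
top -0.04 317 0.0793
top 0 314 0.0793
top 0.03 306 0.0794
plate 0.05642037273472278
scene -0.058 270 0.0824
scene -0.04 279 0.0821
scene 0 313 0.0819
scene 0.03 325 0.0817
plate 0.0590597948091523
```

View pics/t9.png

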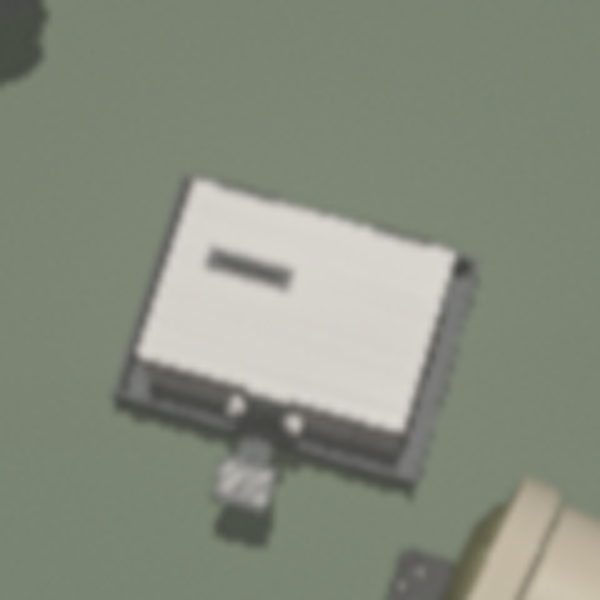

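View pics/scene9.png

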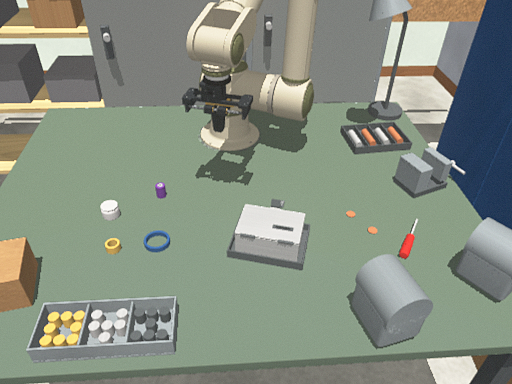

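The lid lies flat: its top is at 79.4 mm in the top view, uniform from front edge to hinge. The plate is back at rest. The brass lock is no longer on the bench, and the purple look-alike at (161,190) and the other bystanders are where they were. I hand in.

```bash
python3 -c "
from h import *
st(); print(close_job())"
```

```text
t 29.7 tcp car mm [-199.6 -197.8  228.2] world [ 0.3438 -0.0386  0.2282] F [0.3 0.2 0.3] grip 0.007
the job is handed in; nothing more can be done
None
```

The job is done and handed in at about 29.7 s. I pressed the thumb plate at about 3 N until the lid popped fully open, stood the brass lock cylinder upright near the middle of the box, and pushed the lid down until the latch snapped.

- **Lid:** after backing off, it lies flat at 79.4 mm in the top view, even from front to hinge, and the plate is back at rest. The scene camera reads about 2.5 mm higher, at 82 mm, which I put down to calibration.
- **Forces:** the hardest wrist reading I saw was about 19 N, while setting the lock on the box floor. The lid push peaked at about 9 N. Forces were read only at the end of each move, so brief peaks in between are not known.
- **Lock:** I last saw it upright in the open box, before closing the lid; it is out of view now.
- **Bench:** in the last scene picture the purple look-alike and the other things look unmoved; I judged this by eye.

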